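# Return the vice packing pieces to the slotted rack

### The job

Two packing pieces for the bench vice, a thin beech board and a thicker aluminium plate, stand loose on the desk in front of the slotted rack. Slide each one down on edge, right to the bottom and centred along the slot, into the slot whose width matches its thickness. The widest slot belongs to the wooden block now in the vice: leave it empty.

Things in the scene. Friction and masses are not known exactly. Their poses are not given: they have to be found in the camera images.
- thin_board: pale beech board, 70 mm long (its x) by 12 mm thick (its y) by 80 mm high (its z), 40 to 90 g, standing loose on its long edge on the desk. Origin at the centre of its underside. Grip it across its 12 mm thickness near the top edge; it has no front or back.
- thick_plate: bare aluminium plate, 70 mm long (its x) by 20 mm thick (its y) by 80 mm high (its z), 0.2 to 0.4 kg, standing loose on its long edge on the desk. Origin at the centre of its underside. Grip it across its 20 mm thickness near the top edge; it has no front or back.
- narrow_block_floor (a point): centre of the floor of the 16 mm wide slot, for the 12 mm board, in a fixed row of three blue blocks (slots 16, 24 and 33 mm wide in varying order, 70 mm pitch). The slot runs along the point's x: 60 mm long, both ends open; y is across it, z up. It is 35 mm deep, its floor 18 mm and the rack's top 53 mm above the desk; the mouth flares 5 mm a side over its top 8 mm.
- medium_block_floor (a point): centre of the floor of the 24 mm wide slot, for the 20 mm plate; same rack, same axes, length, depth and flared mouth. The block with the 33 mm slot stays empty.

How it is judged (in metres and radians):
At the end, for the whole second after the job is handed in: The beech board stands in the 16 mm slot and the aluminium plate in the 24 mm slot, each upright and in line with its slot within 12 degrees, its underside within 10 mm of the slot's floor, centred within 18 mm along the slot, released and at rest (x of thin_board in the frame of narrow_block_floor between -0.018 and 0.018 m and y of thin_board in the frame of narrow_block_floor between -0.01 and 0.01 m and z of thin_board in the frame of narrow_block_floor between -0.01 and 0.01 m and angle between the y axis of thin_board and the y axis of narrow_block_floor, either way round below 0.21 rad and angle between each of thin_board, thick_plate's own z axis and vertical below 0.21 rad and linear speed of each of thin_board, thick_plate below 0.02 m/s and x of thick_plate in the frame of medium_block_floor between -0.018 and 0.018 m and y of thick_plate in the frame of medium_block_floor between -0.01 and 0.01 m and z of thick_plate in the frame of medium_block_floor between -0.01 and 0.01 m and angle between the y axis of thick_plate and the y axis of medium_block_floor, either way round below 0.21 rad); the robot touches nothing.
It also fails if it takes over 64 s, if anything falls off the work surface, if the arm or the gripper's body presses on something with over 40 N, if the wrist force passes 120 N, or if a joint passes its speed limit or range.

### The arm

A 6-joint arm with a two-finger parallel gripper is mounted at the origin on a cart in front of the work surface, level with it; the furniture and walls round the work are solid. World frame = base frame: x ahead of the robot, y to its left, z up, the work surface at z = 0. Lengths are in mm, angles in rad, forces in N, time in s.
With the tool pointing down it reaches from about 350 to 775 mm from the base axis. Payload 7.3 kg.
Tool frame: the origin (TCP) lies at the very end of the fingers, on their centre line; the grasp point (between the pads) lies 19 mm behind it; z points along the fingers, y is the line along which they close (so a half turn about z gives the same grasp; the last joint's range is limited). The gripper opens to 92 mm and grips with 3 to 60 N. Pads are 19 mm wide; open, the fingers measure 130 mm over their backs; the gripper's body (75 mm by 190 mm) begins 47 mm behind the grasp point.
Start: joints at [-1.256, 0.342, 1.524, -0, 1.275, -0.146], TCP at [233.473, -470.25, 226.741] pointing down, gripper open.
Joint ranges: [-2.53, 2.53], [-0.77, 2.02], [0.04, 2.7], [-1, 4.14], [0.28, 2.66], [-3.11, 3.11]. Speed limits (rad/s): [2.57, 2.57, 3.14, 3.14, 3.14, 3.14].

### API

Orientations are given as [roll, pitch, yaw] about the fixed x, y, z axes, in that order (R = Rz(yaw) Ry(pitch) Rx(roll)).
In Python, from plant import bot gives the robot as it stands.
- The arm moves only by the tool apply_moves, never from a script. Its argument "motion" is text: rows parted by semicolons, each of 4 numbers parted by spaces: the shift along the tool's x, y, z in m, then the turn about the tool's z in degrees. A call has 1 to 8 rows; each row shifts and turns the commanded pose from where the row before left it, along the tool's axes as they then stand; what a row does not reach is not made up. A row lasts 1/8 s, in which the tool goes at most 62.5 mm and 10.7 degrees, less where a joint would pass 70% of its speed; a pose out of reach is approached as far as the arm can. A call with a gripper value outside its range is refused whole. "fingers" is the opening, from -1 (shut) to 1 (fully open), set as the call begins (left out, the last holds). The fingers move at their own pace and stop on an object; the grip force is fixed at half the most. Time passes only in rows, so rows that do not move let the fingers close. It gives the time, the measured TCP pose, the force, the opening and the grip force at its end, in the units of the state.
- bot.get_obs(): the state, without advancing time (a new reading comes with each control period).
- bot.capture(name): name is "scene" or "top" or "wrist"; returns a dict with "img" (400x640x3 uint8, blue, green, red), "range_z" (400x640 float32, mm along the optical axis (not along the pixel's ray), 0 where there is no reading), "fx", "fy", "cx", "cy" (pixels), "world_from_camera" (4x4, takes a point from camera to world coordinates); the wrist camera has in their place "mount" (4x4, takes a point from camera to tool coordinates, whose origin is the TCP and whose axes are the flange's). Camera axes: x right, y down, z forward; pixel columns grow to the right and rows downward; lengths in mm; the calibration is good to about 2 mm. A picture is of the moment at which its call begins: read the wrist's pose just before it.
- bot.close_job(): hands the job in; it is judged then, once.
Trained networks look in a picture, given as the dict that the camera call returned (one of the last four; its "shot" number tells which), for a name from the list of things; names that differ only in an ending like _2 or _b are one class to them, and where a whole thing is asked for, a point or a joint stands for the part that bears it (a point fixed in the world has none). Each returns a list of dicts, best first, with "p" (0 to 1); they miss things now and then, are a little off and sometimes report something else, mostly with a low value. They report only what shows in the picture. A call takes as long as a camera call.
- bot.cut_out(picture, thing): "pixels" (400x640 bool, what is visible of it) and "point" ([column, row] in pixels, amid what is visible of it).
The state is a dict: "time": time; "joint_positions": joint angles; "dq": joint speeds; "tau": joint torques, N m; "tool_pos": TCP position; "tcp_rot": TCP orientation; "contact_force": force on the tool from outside, world axes, zero at the start; "moment": the same for the moment, N m; "grip_width": finger opening in mm; "finger_force": force on a finger pad.
Only numpy, scipy, OpenCV 4.12 (cv2) and the standard library are available. Lean on these libraries where they do the work, as an engineer would, in place of code of your own. Each camera call takes 0.05 s, during which the arm holds its last target. There are 200 camera calls.

## Working session

There is one attempt and no reset: what is moved stays moved. The work goes in short steps, Python scripts to look and compute and a tool call to move; the robot and the scene stay as the last step left them, time stands still between calls to the robot, and variables do not carry over. Pictures are saved under pics/ and viewed, at most 10 in all, crops included, and the job is handed in when it is done.

Besides the shell and the picture viewer there is one more tool, called after "Call:" by a JSON object that holds its "method" and its "body". apply_moves: Moves the arm, as the interface text tells. Its arguments: {"type":"object","properties":{"motion":{"type":"string"},"fingers":{"type":"number"}},"required":["motion"]}

```bash
mkdir -p pics; cat > h.py <<'E'
import numpy as np, cv2
from plant import bot
def cloud(d, T=None):
    T = d["world_from_camera"] if T is None else T
    z=d["range_z"]; v,u=np.indices(z.shape)
    P=np.stack([(u-d["cx"])/d["fx"]*z,(v-d["cy"])/d["fy"]*z,z],-1)
    return P@T[:3,:3].T+T[:3,3]
E
python3 - <<'E'
from h import *
print(bot.get_obs())
ims=[]
for n in("scene","top"):
    d=bot.capture(n); ims.append(d["img"]); C=cloud(d); ok=d["range_z"]>0
    np.savez(n+".npz",C=C,ok=ok,img=d["img"])
    cv2.imwrite(f"pics/{n}.png",d["img"])
    for t in("thin_board","thick_plate"):
        for r in bot.cut_out(d,t)[:2]:
            m=r["pixels"]&ok; p=C[m]
            top=p[p[:,2]>72]
            print(n,t,r["p"],r["point"],m.sum(),np.median(p,0).round(1),p[:,2].min().round(),p[:,2].max().round())
            if len(top)>10: print("  top",cv2.minAreaRect(top[:,:2].astype(np.float32)),len(top))
E
```

```text
{'time': 0.0, 'joint_positions': array([-1.25597898e+00,  3.42732142e-01,  1.52503892e+00, -1.41571877e-05,
        1.27541651e+00, -1.46000673e-01]), 'dq': array([-0.00087703, -0.00134665, -0.00164644, -0.00236573,  0.00113492,
        0.00113784]), 'tau': array([ 1.56500249e-03, -4.31242347e+01, -2.44214505e+01,  7.17912731e-02,
        5.60877775e-02, -1.41909672e-04]), 'tool_pos': array([ 233.34050277, -469.82139716,  226.03244482]), 'tcp_rot': array([-3.14001273e+00, -2.18639434e-04,  4.60821981e-01]), 'contact_force': array([ 0.43678692, -0.05943446,  0.60759072]), 'moment': array([ 0.01297945, -0.02862666,  0.00656339]), 'finger_force': 0.0, 'grip_width': 91.91829323356718}
scene thin_board 0.96 [370.5, 208.7] 1279 [446.6 257.8  48. ] -2.0 82.0
  top ((449.4125671386719, 252.8263702392578), (70.82549285888672, 14.379738807678223), 77.42703247070312) 301
scene thick_plate 0.88 [327.7, 256.5] 1305 [426.1 402.7  60.3] -3.0 83.0
  top ((433.2448425292969, 390.6707763671875), (20.78240966796875, 71.63512420654297), 17.975584030151367) 518
top thin_board 0.79 [346.7, 208.0] 285 [451.9 255.6  80.4] -1.0 84.0
  top ((451.2179870605469, 254.073974609375), (69.58639526367188, 11.93083667755127), 77.73847961425781) 271
top thick_plate 0.73 [271.2, 219.5] 460 [435.1 391.   80.4] -2.0 85.0
  top ((435.11529541015625, 391.68060302734375), (19.25844383239746, 69.56260681152344), 18.33209800720215) 443
```

View pics/scene.png

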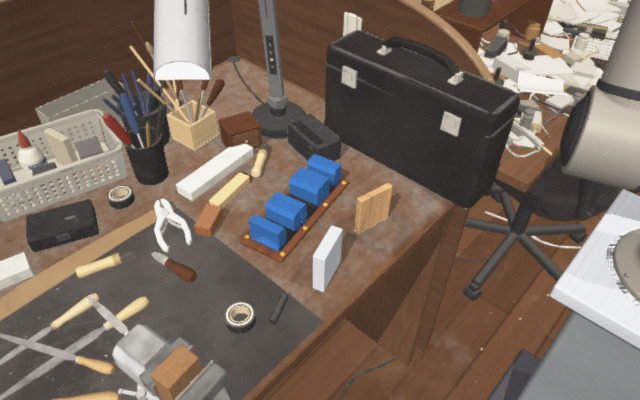

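View pics/top.png

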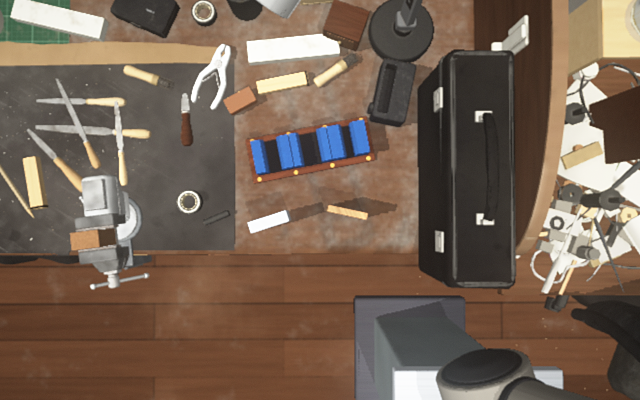

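```bash
python3 - <<'E'
from h import *
d=np.load("top.npz");C,ok,img=d["C"],d["ok"],d["img"].astype(int)
hsv=cv2.cvtColor(d["img"],cv2.COLOR_BGR2HSV)
m=ok&(abs(C[...,2]-53)<5)&(hsv[...,0]>95)&(hsv[...,0]<130)&(hsv[...,1]>80)
n,l,s,c=cv2.connectedComponentsWithStats(m.astype(np.uint8))
for i in range(1,n):
    if s[i,4]>60:
        p=C[l==i]; print(s[i],p.mean(0).round(1),cv2.minAreaRect(p[:,:2].astype(np.float32)))
E
```

```text
[350 120  20  34 461] [586.6 229.   53.2] ((586.482177734375, 229.03607177734375), (59.23566818237305, 26.433151245117188), 11.140745162963867)
[317 125  29  36 748] [576.3 280.8  53. ] ((576.42529296875, 280.67510986328125), (59.3095588684082, 43.52772903442383), 9.747188568115234)
[276 133  28  35 672] [562.1 355.3  53. ] ((562.564697265625, 354.9278869628906), (59.69325256347656, 39.958980560302734), 11.733609199523926)
[250 140  18  34 382] [551.3 410.8  52.9] ((551.716796875, 410.42303466796875), (59.36907196044922, 21.770891189575195), 9.677390098571777)
```

```bash
python3 - <<'E'
from h import *
d=np.load("top.npz");C,ok=d["C"],d["ok"]
hsv=cv2.cvtColor(d["img"],cv2.COLOR_BGR2HSV)
blue=(hsv[...,0]>95)&(hsv[...,0]<130)&(hsv[...,1]>80)
for nm in("top","scene"):
    e=np.load(nm+".npz");K=e["C"];h=cv2.cvtColor(e["img"],cv2.COLOR_BGR2HSV)
    m=e["ok"]&(abs(K[...,2]-53)<2.5)&(h[...,0]>95)&(h[...,0]<130)&(h[...,1]>80)&(K[...,0]>480)&(K[...,0]<650)&(K[...,1]>180)&(K[...,1]<450)
    p=K[m][:,:2]; r=cv2.minAreaRect(p.astype(np.float32)); print(nm,r)
    b=cv2.boxPoints(r); L=[b[1]-b[0],b[2]-b[1]]; v=max(L,key=np.linalg.norm); v=v/np.linalg.norm(v); v=v*np.sign(v[1]); u=np.array([v[1],-v[0]])
    c=np.array(r[0]); s=(p-c)@v
    print("slotdir deg",np.degrees(np.arctan2(u[1],u[0])))
    hh,ed=np.histogram(s,np.arange(-110,112,3)); print(list(zip(ed[:-1].astype(int),hh)))
    print("u range",np.percentile((p-c)@u,[0.5,99.5]))
    for k in(-70,0,70): print(k,(c+k*v).round(1))
for a,bx in dict(case=(300,800,-120,130),stap=(600,720,100,230),between=(350,700,100,480)).items():
    m=ok&(C[...,0]>bx[0])&(C[...,0]<bx[1])&(C[...,1]>bx[2])&(C[...,1]<bx[3])&(C[...,2]>85 if a!="stap" else C[...,2]>20)
    p=C[m]; print(a,len(p), len(p) and np.percentile(p,[1,50,99],axis=0).round())
E
```

```text
top ((569.424560546875, 318.8233947753906), (59.60491180419922, 208.48324584960938), 10.751481056213379)
slotdir deg 10.751488
[(np.int64(-110), np.int64(0)), (np.int64(-107), np.int64(3)), (np.int64(-104), np.int64(49)), (np.int64(-101), np.int64(47)), (np.int64(-98), np.int64(51)), (np.int64(-95), np.int64(47)), (np.int64(-92), np.int64(49)), (np.int64(-89), np.int64(47)), (np.int64(-86), np.int64(49)), (np.int64(-83), np.int64(41)), (np.int64(-80), np.int64(6)), (np.int64(-77), np.int64(0)), (np.int64(-74), np.int64(0)), (np.int64(-71), np.int64(0)), (np.int64(-68), np.int64(0)), (np.int64(-65), np.int64(0)), (np.int64(-62), np.int64(2)), (np.int64(-59), np.int64(38)), (np.int64(-56), np.int64(45)), (np.int64(-53), np.int64(48)), (np.int64(-50), np.int64(47)), (np.int64(-47), np.int64(52)), (np.int64(-44), np.int64(46)), (np.int64(-41), np.int64(46)), (np.int64(-38), np.int64(49)), (np.int64(-35), np.int64(36)), (np.int64(-32), np.int64(48)), (np.int64(-29), np.int64(55)), (np.int64(-26), np.int64(45)), (np.int64(-23), np.int64(48)), (np.int64(-20), np.int64(12)), (np.int64(-17), 
[... 3230 characters left out ...]
4(67), np.int64(0)), (np.int64(70), np.int64(0)), (np.int64(73), np.int64(0)), (np.int64(76), np.int64(0)), (np.int64(79), np.int64(0)), (np.int64(82), np.int64(0)), (np.int64(85), np.int64(17)), (np.int64(88), np.int64(50)), (np.int64(91), np.int64(37)), (np.int64(94), np.int64(52)), (np.int64(97), np.int64(43)), (np.int64(100), np.int64(47)), (np.int64(103), np.int64(46)), (np.int64(106), np.int64(0))]
u range [-30.20488717  29.16777211]
-70 [581.8 248.3]
0 [568. 317.]
70 [554.3 385.6]
case 35215 [[ 347. -115.   96.]
 [ 565.   34.  211.]
 [ 775.  118.  293.]]
stap 4291 [[602. 101.  21.]
 [653. 130.  54.]
 [719. 222. 214.]]
between 6831 [[353. 100.  88.]
 [515. 115. 188.]
 [686. 121. 214.]]
```

```bash
cat >> h.py <<'E'
from scipy.spatial.transform import Rotation as R
def tool():
    s=bot.get_obs(); return s,R.from_euler("xyz",s["tcp_rot"]).as_matrix()
def go(target,yaw_deg=None,frm=None,frm_yaw=None):
    """tool-axis shift (m) from frm (default: measured) to target, and the turn about tool z"""
    s,_=tool(); frm=s["tool_pos"] if frm is None else np.array(frm)
    y=np.degrees(s["tcp_rot"][2]) if frm_yaw is None else frm_yaw
    M=R.from_euler("xyz",[180,0,y],degrees=True).as_matrix()
    sh=M.T@(np.array(target)-frm)/1000
    print("shift",sh.round(4),"turn", None if yaw_deg is None else round(-((yaw_deg-y+180)%360-180),2))
E
python3 - <<'E'
from h import *
go((233.5,-470.3,400))
go((450,-150,400),frm=(233.5,-470.3,400),frm_yaw=26.4)
go((451,254,400),77.7,frm=(450,-150,400),frm_yaw=26.4)
E
```

```text
shift [-0.      0.0002 -0.1735] turn None
shift [ 0.3363 -0.1906 -0.    ] turn None
shift [ 0.1805 -0.3614 -0.    ] turn -51.3
```

Call:
{"method": "apply_moves", "body": {"motion": "0 0 -0.06 0; 0 0 -0.06 0; 0 0 -0.055 0"}}

```text
time: 0.68
tool_pos: [233.4, -470.0, 403.9]
tcp_rot: [3.141, 0.0, 0.461]
contact_force: [0.8, -1.2, -0.6]
grip_width: 91.6
finger_force: 0.0
```

Call:
{"method": "apply_moves", "body": {"motion": "0.042 -0.0238 0 0; 0.042 -0.0238 0 0; 0.042 -0.0238 0 0; 0.042 -0.0238 0 0; 0.042 -0.0238 0 0; 0.042 -0.0238 0 0; 0.042 -0.0238 0 0; 0.042 -0.0238 0 0"}}

```text
time: 1.68
tool_pos: [450.4, -148.8, 401.8]
tcp_rot: [3.141, -0.0, 0.461]
contact_force: [0.2, -0.3, 0.3]
grip_width: 91.8
finger_force: 0.0
```

Call:
{"method": "apply_moves", "body": {"motion": "0.0226 -0.0452 0 0; 0.0226 -0.0452 0 0; 0.0226 -0.0452 0 0; 0.0226 -0.0452 0 0; 0.0226 -0.0452 0 0; 0.0226 -0.0452 0 0; 0.0226 -0.0452 0 0; 0.0226 -0.0452 0 0"}}

```text
time: 2.68
tool_pos: [450.6, 255.7, 401.7]
tcp_rot: [3.141, -0.0, 0.461]
contact_force: [1.5, -1.1, 0.0]
grip_width: 92.2
finger_force: 0.0
```

Call:
{"method": "apply_moves", "body": {"motion": "0 0 0 -10.2; 0 0 0 -10.2; 0 0 0 -10.2; 0 0 0 -10.2; 0 0 0 -10.5; 0 0 0 0", "fingers": 0.1}}

```text
time: 3.42
tool_pos: [450.8, 254.0, 401.6]
tcp_rot: [-3.141, 0.0, 1.355]
contact_force: [0.2, -1.0, 0.3]
grip_width: 50.6
finger_force: 0.0
```

```bash
python3 - <<'E'
from h import *
s,M=tool(); d=bot.capture("wrist"); T=np.eye(4);T[:3,:3]=M;T[:3,3]=s["tool_pos"]
cv2.imwrite("pics/w1.png",d["img"])
C=cloud(d,T@d["mount"]); ok=d["range_z"]>0
for t in("thin_board","thick_plate"):
    for r in bot.cut_out(d,t)[:1]:
        p=C[r["pixels"]&ok]; top=p[p[:,2]>75]
        print(t,r["p"],r["point"],len(top),np.percentile(p[:,2],98).round(1),cv2.minAreaRect(top[:,:2].astype(np.float32)) if len(top)>5 else "")
h=cv2.cvtColor(d["img"],cv2.COLOR_BGR2HSV)
m=ok&(abs(C[...,2]-53)<3)&(h[...,0]>95)&(h[...,0]<130)&(h[...,1]>80)
print(m.sum(), cv2.minAreaRect(C[m][:,:2].astype(np.float32)) if m.sum() else "")
go((451,254,250),77.7)
E
```

```text
thin_board 0.67 [325.8, 157.7] 261 82.3 ((449.3711853027344, 252.34381103515625), (68.46493530273438, 10.451314926147461), 77.44598388671875)
thick_plate 0.92 [296.0, 74.1] 613 82.5 ((433.1647033691406, 389.404541015625), (19.921977996826172, 69.87232208251953), 17.762300491333008)
2546 ((567.8277587890625, 316.93304443359375), (60.39599609375, 208.8935546875), 10.915802955627441)
shift [0.000e+00 1.000e-04 1.516e-01] turn -0.18
```

```bash
python3 - <<'E'
from h import *
go((449.5,252.5,47),77.5)
E
```

```text
shift [-0.0017 -0.001   0.3546] turn 0.02
```

Call:
{"method": "apply_moves", "body": {"motion": "-0.0018 -0.001 0.05 0; 0 0 0.05 0; 0 0 0.05 0; 0 0 0.05 0; 0 0 0.04 0; 0 0 0.02 0; 0 0 0 0"}}

```text
time: 4.45
tool_pos: [448.7, 252.1, 140.4]
tcp_rot: [-3.139, 0.002, 1.354]
contact_force: [-1.0, 0.0, 0.2]
grip_width: 50.9
finger_force: 0.0
```

Call:
{"method": "apply_moves", "body": {"motion": "0 0 0.03 0; 0 0 0.03 0; 0 0 0.022 0; 0 0 0.012 0; 0 0 0 0"}}

```text
time: 5.08
tool_pos: [449.8, 252.5, 47.9]
tcp_rot: [3.142, 0.0, 1.356]
contact_force: [-0.2, -0.2, 0.2]
grip_width: 50.6
finger_force: 0.0
```

Call:
{"method": "apply_moves", "body": {"motion": "0 0 0 0; 0 0 0 0; 0 0 0 0; 0 0 0 0; 0 0 0 0; 0 0 0 0", "fingers": -1}}

```text
time: 5.82
tool_pos: [449.6, 252.4, 47.8]
tcp_rot: [3.141, -0.0, 1.356]
contact_force: [-1.0, -0.9, 1.7]
grip_width: 11.8
finger_force: 30.0
```

Call:
{"method": "apply_moves", "body": {"motion": "0 0 -0.02 0; 0 0 -0.05 0; 0 0 -0.05 0; 0 0 0 10; 0 0 0 10; 0 0 0 10; 0 0 0 10"}}

```text
time: 6.7
tool_pos: [449.3, 252.3, 167.4]
tcp_rot: [-3.142, 0.001, 0.652]
contact_force: [0.6, 0.4, -0.5]
grip_width: 12.0
finger_force: 30.0
```

Call:
{"method": "apply_moves", "body": {"motion": "0 0 0 10; 0 0 0 10; 0 0 0 6.7; 0 0 0 0; 0 0 0 0"}}

```text
time: 7.32
tool_pos: [449.5, 252.4, 167.6]
tcp_rot: [3.141, 0.0, 0.194]
contact_force: [-0.2, -0.2, -0.7]
grip_width: 11.6
finger_force: 30.0
```

```bash
python3 - <<'E'
from h import *
go((581.3,248.3,130),10.9)
E
```

```text
shift [0.1285 0.0295 0.0376] turn 0.23
```

Call:
{"method": "apply_moves", "body": {"motion": "0.04 0.01 0 0.2; 0.045 0.01 0 0; 0.0435 0.0095 0 0; 0 0 0.02 0; 0 0 0.0176 0; 0 0 0 0; 0 0 0 0"}}

```text
time: 8.2
tool_pos: [581.7, 247.8, 130.8]
tcp_rot: [3.142, -0.001, 0.189]
contact_force: [-0.9, -0.0, -0.5]
grip_width: 11.8
finger_force: 30.0
```

```bash
cat > rel.py <<'E'
from h import *
import sys
thing=sys.argv[1]; k=float(sys.argv[2])
s,M=tool(); T=np.eye(4);T[:3,:3]=M;T[:3,3]=s["tool_pos"]; print(s["tool_pos"].round(1),np.degrees(s["tcp_rot"]).round(2))
for n in("top","scene","wrist"):
    d=bot.capture(n); C=cloud(d,T@d["mount"] if n=="wrist" else None); ok=d["range_z"]>0
    cv2.imwrite(f"pics/{thing}_{n}.png",d["img"])
    h=cv2.cvtColor(d["img"],cv2.COLOR_BGR2HSV)
    m=ok&(abs(C[...,2]-53)<3)&(h[...,0]>95)&(h[...,0]<130)&(h[...,1]>80)&(abs(C[...,0]-568)<80)&(abs(C[...,1]-317)<130)
    if m.sum()>50: print(n,"rack",m.sum(),cv2.minAreaRect(C[m][:,:2].astype(np.float32)))
    for r in bot.cut_out(d,thing)[:1]:
        p=C[r["pixels"]&ok]; print(n,thing,r["p"],len(p),"z",np.percentile(p[:,2],[2,98]).round(1),cv2.minAreaRect(p[:,:2].astype(np.float32)))
E
python3 rel.py thin_board -70
```

```text
[581.7 247.8 130.8] [ 1.800e+02 -6.000e-02  1.085e+01]
top rack 1040 ((569.2396850585938, 318.76177978515625), (59.45722961425781, 208.37991333007812), 10.5712251663208)
scene rack 1506 ((567.460205078125, 318.0701599121094), (61.82421875, 210.98831176757812), 11.290989875793457)
wrist rack 8462 ((568.611572265625, 317.146240234375), (59.87152099609375, 209.20956420898438), 10.905653953552246)
wrist thin_board 0.91 2773 z [ 98.1 164.7] ((583.0587158203125, 246.67803955078125), (69.50196075439453, 19.123844146728516), 16.902057647705078)
```

View pics/thin_board_wrist.png

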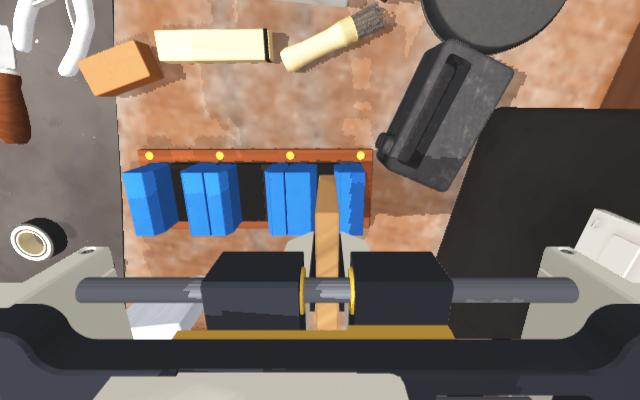

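```bash
python3 - <<'E'
from h import *
go((581.8,248.3,68),10.9)
E
```

```text
shift [ 0.0004 -0.0004  0.0627] turn -0.08
```

The wrist view shows the board (col ~327, rows 175–330) held between the pads and lined up above the rightmost, narrowest slot (gap at cols ~315–337); the wide middle slot is at cols ~240–268.

Call:
{"method": "apply_moves", "body": {"motion": "0.0003 -0.0005 0.015 0; 0 0 0.012 0; 0 0 0.01 0; 0 0 0 0"}}

```text
time: 9.0
tool_pos: [580.8, 248.0, 91.6]
tcp_rot: [3.141, 0.003, 0.188]
contact_force: [1.3, 0.8, -0.7]
grip_width: 11.7
finger_force: 30.0
```

Call:
{"method": "apply_moves", "body": {"motion": "0 0 0.009 0; 0 0 0.008 0; 0 0 0.006 0; 0 0 0.003 0; 0 0 0 0"}}

```text
time: 9.62
tool_pos: [581.5, 248.2, 66.9]
tcp_rot: [3.141, 0.0, 0.189]
contact_force: [-0.7, 0.4, 0.1]
grip_width: 11.7
finger_force: 30.0
```

Call:
{"method": "apply_moves", "body": {"motion": "0 0 0 0; 0 0 0 0; 0 0 0 0; 0 0 0 0", "fingers": 0.1}}

```text
time: 10.12
tool_pos: [581.6, 248.2, 67.2]
tcp_rot: [3.142, -0.0, 0.189]
contact_force: [0.1, 0.2, -1.0]
grip_width: 46.8
finger_force: 0.0
```

Call:
{"method": "apply_moves", "body": {"motion": "0 0 -0.03 0; 0 0 -0.05 0; 0 0 -0.05 0; 0 0 -0.04 0; 0 0 0 0"}}

```text
time: 10.75
tool_pos: [583.1, 248.7, 241.3]
tcp_rot: [-3.141, -0.008, 0.189]
contact_force: [0.1, -0.4, -0.8]
grip_width: 50.4
finger_force: 0.0
```

```bash
python3 rel.py thin_board -70; python3 - <<'E'
from h import *
# wrist-frame plate estimate
go((433.2,389.4,236),107.8)
E
```

```text
[583.1 248.7 241.3] [-179.96   -0.46   10.81]
top rack 1218 ((565.3065185546875, 340.5984802246094), (59.57585906982422, 164.60345458984375), 10.85623550415039)
top thin_board 0.37 28 z [25.1 71.5] ((557.5904541015625, 250.87008666992188), (20.367700576782227, 1.777956247329712), 15.908364295959473)
scene rack 1290 ((567.7034912109375, 318.83746337890625), (60.86726379394531, 208.48512268066406), 10.889827728271484)
scene thin_board 0.69 978 z [28.9 98.9] ((580.377197265625, 249.92819213867188), (71.16646575927734, 20.55615234375), 9.293519020080566)
wrist rack 755 ((572.7014770507812, 318.78753662109375), (59.14007568359375, 205.52029418945312), 10.988912582397461)
wrist thin_board 0.85 768 z [ 33.5 106.1] ((570.9652099609375, 246.63458251953125), (100.5099868774414, 16.326251983642578), 12.113899230957031)
shift [-0.1187 -0.1665 -0.0005] turn -97.0
```

Call:
{"method": "apply_moves", "body": {"motion": "-0.03 -0.0416 0 0; -0.03 -0.0416 0 0; -0.03 -0.0416 0 0; -0.0287 -0.0417 0 0; 0 0 0 -9.7; 0 0 0 -9.7; 0 0 0 -9.7; 0 0 0 -9.7"}}

```text
time: 12.05
tool_pos: [433.4, 389.4, 236.1]
tcp_rot: [-3.141, 0.002, 0.871]
contact_force: [-0.4, -0.0, -0.1]
grip_width: 50.5
finger_force: 0.0
```

Call:
{"method": "apply_moves", "body": {"motion": "0 0 0 -9.7; 0 0 0 -9.7; 0 0 0 -9.7; 0 0 0 -9.7; 0 0 0 -9.7; 0 0 0 -9.7; 0 0 0 0; 0 0 0 0"}}

```text
time: 13.05
tool_pos: [433.6, 389.5, 236.6]
tcp_rot: [-3.141, 0.0, 1.878]
contact_force: [0.2, 0.6, 0.4]
grip_width: 50.5
finger_force: 0.0
```

```bash
python3 - <<'E'
from h import *
s,M=tool(); d=bot.capture("wrist"); T=np.eye(4);T[:3,:3]=M;T[:3,3]=s["tool_pos"]
C=cloud(d,T@d["mount"]); ok=d["range_z"]>0
print(s["tool_pos"],np.degrees(s["tcp_rot"]))
for r in bot.cut_out(d,"thick_plate")[:1]:
    p=C[r["pixels"]&ok]; top=p[p[:,2]>74]; print(r["p"],r["point"],len(top),cv2.minAreaRect(top[:,:2].astype(np.float32)))
go((433.2,389.5,47),107.8)
E
```

```text
[433.60040913 389.47047546 236.60809828] [-1.79954079e+02  1.74826847e-02  1.07616428e+02]
0.72 [325.6, 177.0] 1024 ((433.76007080078125, 389.95263671875), (19.39099884033203, 69.6815185546875), 17.191091537475586)
shift [ 0.0002 -0.0004  0.1898] turn -0.12
```

Aligned; go down and grip.

Call:
{"method": "apply_moves", "body": {"motion": "0 0 0.05 0; 0 0 0.05 0; 0 0 0.04 0; 0 0 0.025 0; 0 0 0.015 0; 0 0 0.009 0; 0 0 0 0"}}

```text
time: 14.02
tool_pos: [433.8, 389.6, 48.2]
tcp_rot: [3.141, 0.0, 1.881]
contact_force: [0.1, 0.6, -0.1]
grip_width: 50.4
finger_force: 0.0
```

Call:
{"method": "apply_moves", "body": {"motion": "0 0 0 0; 0 0 0 0; 0 0 0 0; 0 0 0 0; 0 0 0 0; 0 0 0 0", "fingers": -1}}

```text
time: 14.78
tool_pos: [433.9, 389.6, 48.4]
tcp_rot: [3.141, -0.0, 1.881]
contact_force: [-0.0, -1.1, 3.3]
grip_width: 19.9
finger_force: 30.0
```

Call:
{"method": "apply_moves", "body": {"motion": "0 0 -0.02 0; 0 0 -0.05 0; 0 0 -0.05 0; 0 0 0 10; 0 0 0 10; 0 0 0 10; 0 0 0 10; 0 0 0 10"}}

```text
time: 15.78
tool_pos: [433.2, 389.2, 167.2]
tcp_rot: [-3.141, 0.002, 1.003]
contact_force: [-0.6, -0.0, -2.3]
grip_width: 20.3
finger_force: 30.0
```

Call:
{"method": "apply_moves", "body": {"motion": "0 0 0 10; 0 0 0 10; 0 0 0 10; 0 0 0 10; 0 0 0 6.8; 0 0 0 0; 0 0 0 0"}}

```text
time: 16.65
tool_pos: [433.5, 389.4, 167.6]
tcp_rot: [3.141, 0.001, 0.194]
contact_force: [-0.1, 0.3, -2.7]
grip_width: 19.8
finger_force: 30.0
```

```bash
python3 - <<'E'
from h import *
go((555.3,385.8,130),10.9)
E
```

```text
shift [0.1188 0.027  0.0376] turn 0.24
```

Call:
{"method": "apply_moves", "body": {"motion": "0.04 0.009 0 0.2; 0.04 0.009 0 0; 0.0388 0.009 0 0; 0 0 0.02 0; 0 0 0.0176 0; 0 0 0 0; 0 0 0 0"}}

```text
time: 17.52
tool_pos: [555.4, 385.8, 131.2]
tcp_rot: [-3.141, -0.001, 0.189]
contact_force: [0.3, -0.0, -2.2]
grip_width: 19.7
finger_force: 30.0
```

```bash
python3 rel.py thick_plate 70; python3 - <<'E'
from h import *
go((555.3,385.8,67),10.9)
E
```

```text
[555.4 385.8 131.2] [-1.7999e+02 -5.0000e-02  1.0860e+01]
top rack 901 ((569.1449584960938, 318.5802001953125), (59.67906951904297, 208.8309783935547), 10.995354652404785)
scene rack 945 ((567.8779907226562, 317.2705993652344), (60.4910888671875, 210.65892028808594), 11.095589637756348)
scene thick_plate 0.76 1222 z [ 85.  163.6] ((549.830810546875, 419.0710754394531), (72.03324127197266, 103.40303039550781), 11.47783088684082)
wrist rack 6386 ((568.5770874023438, 317.3836975097656), (59.822364807128906, 208.51390075683594), 10.845213890075684)
shift [-0.0003 -0.0002  0.0642] turn -0.09
```

View pics/thick_plate_wrist.png

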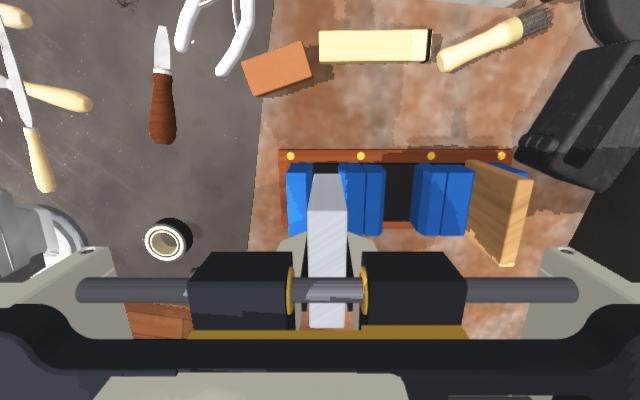

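The wrist view shows the plate (col ~327) lined up above the left slot. The board stands in the right slot (cols 470–530), and the wide middle slot is empty (cols 385–415).

Call:
{"method": "apply_moves", "body": {"motion": "0 -0.0002 0.015 0; 0 0 0.013 0; 0 0 0.011 0; 0 0 0 0"}}

```text
time: 18.32
tool_pos: [554.7, 385.2, 89.7]
tcp_rot: [3.141, 0.003, 0.189]
contact_force: [0.7, -0.1, -1.9]
grip_width: 20.0
finger_force: 30.0
```

Call:
{"method": "apply_moves", "body": {"motion": "0 0 0.009 0; 0 0 0.008 0; 0 0 0.005 0; 0 0 0.003 0; 0 0 0 0; 0 0 0 0"}}

```text
time: 19.08
tool_pos: [555.6, 385.6, 66.6]
tcp_rot: [-3.142, -0.0, 0.188]
contact_force: [0.2, -0.1, -3.0]
grip_width: 20.1
finger_force: 30.0
```

Call:
{"method": "apply_moves", "body": {"motion": "0 0 0 0; 0 0 0 0; 0 0 0 0; 0 0 0 0", "fingers": 0.1}}

```text
time: 19.58
tool_pos: [555.5, 385.6, 66.6]
tcp_rot: [3.142, -0.0, 0.189]
contact_force: [-0.3, -0.1, -0.6]
grip_width: 49.7
finger_force: 0.0
```

Call:
{"method": "apply_moves", "body": {"motion": "0 0 -0.03 0; 0 0 -0.05 0; 0 0 -0.05 0; 0 0 -0.05 0; -0.04 0 -0.02 0; -0.04 0 0 0; 0 0 0 0; 0 0 0 0"}}

```text
time: 20.58
tool_pos: [477.4, 370.8, 266.8]
tcp_rot: [-3.141, -0.001, 0.189]
contact_force: [0.4, -0.4, -0.6]
grip_width: 50.6
finger_force: 0.0
```

```bash
python3 rel.py thick_plate 70; python3 rel.py thin_board -70
```

```text
[477.4 370.8 266.8] [-1.7999e+02 -7.0000e-02  1.0800e+01]
top rack 699 ((574.2001953125, 294.6711120605469), (59.01969909667969, 159.73251342773438), 10.572486877441406)
scene rack 891 ((567.65625, 317.83355712890625), (60.65496826171875, 210.73638916015625), 11.133468627929688)
wrist rack 3979 ((568.5524291992188, 317.43035888671875), (59.06694412231445, 209.01495361328125), 11.075553894042969)
wrist thick_plate 0.6 1273 z [ 11.  101.1] ((555.0724487304688, 385.5942077636719), (93.3956298828125, 25.521745681762695), 8.96463394165039)
[477.4 370.6 265.9] [1.7998e+02 3.0000e-02 1.0770e+01]
top rack 699 ((574.0618896484375, 294.9909973144531), (58.67774200439453, 160.51385498046875), 10.638790130615234)
top thin_board 0.8 448 z [ 29.1 100.9] ((582.834228515625, 247.514892578125), (68.83045196533203, 17.132347106933594), 11.602058410644531)
scene rack 889 ((567.2003784179688, 317.88555908203125), (60.07268142700195, 211.8211212158203), 10.969463348388672)
scene thin_board 0.66 1013 z [24.2 99.1] ((594.8998413085938, 236.04867553710938), (61.55188751220703, 95.88996124267578), 58.581016540527344)
wrist rack 3944 ((568.3568725585938, 317.0894470214844), (58.984561920166016, 208.63011169433594), 10.875472068786621)
wrist thin_board 0.95 1860 z [38.  99.4] ((572.3443603515625, 240.51187133789062), (89.86813354492188, 42.8802375793457), 39.99440002441406)
```

View pics/thin_board_wrist.png

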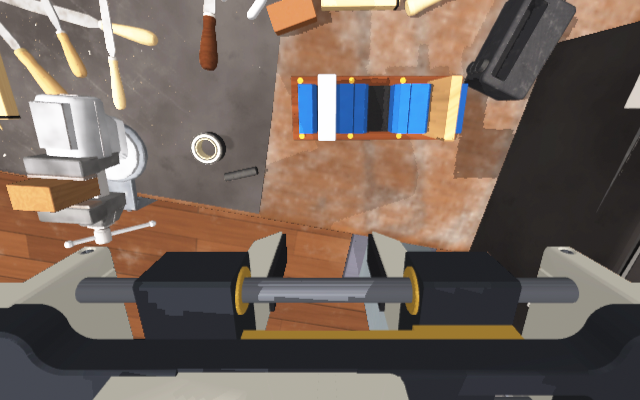

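The wrist view shows the plate in the left slot (col 327) and the board in the right slot (col ~450). Both stand upright with their tops about 99 mm above the desk. The middle slot (col 378) is empty and the gripper is clear.

```bash
python3 -c "
from plant import bot
print(bot.close_job())"
```

```text
the job is handed in; nothing more can be done
None
```

The beech board is in the 16 mm slot and the aluminium plate in the 24 mm slot, both seated and released with the 33 mm slot left empty; I handed the job in after about 21 s, and no verdict was returned.

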